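# Put the stapler away under the cantilever tray

## Task

Put the stapler away in the bottom of the green steel box on the desk: swing the box's top tray up and over by its bar until it rests fully open, lay the stapler upright on its base, lengthwise, in the wide empty bay underneath, then bring the tray back over and fully down on the box. Do not let the tray drop or slam either way, set the stapler down rather than dropping it, and leave the tape measure and the tape roll where they are.

Things in the scene. Friction and masses are not known exactly. Their poses are not given: they have to be found in the camera images.
- box: Green steel box, fixed on the desk; origin at the centre of its underside. 250 mm long (x), 170 mm wide (y), walls 4 mm thick with rims 56 mm above the desk. Axes: x along its length, z up; the tray opens towards -y. A divider 3 mm thick, 42 mm high parts the wide empty bay (+y side) from a narrow bay (-y side) full of small cartons.
- bay (a point): Centre of the floor of the wide empty bay, 26 mm to +y of the box's middle and 6 mm above the desk; axes as the box's. The bay is 242 mm long (x), 110 mm wide (y from -54 to +55 mm of this point) and 50 mm deep: when shut, the tray covers it with its underside 57 mm above the desk.
- tray: Green open tray on top of the box, 250 x 170 x 32 mm, about 0.3 kg, on four steel links at the box's ends. It always stays level and parallel to the box; every point of it runs on an arc of radius 130 mm in the box's y-z plane. Fully open it has moved 217 mm to the box's -y and 58 mm up, baring the whole box. Origin: at a link pivot on the tray, of no use for grasping.
- handle (a point): Centre of the black bar over the middle of the tray, along the box's x: 14 mm wide (y), 16 mm high, 105 mm free between its two posts, 121 mm above the desk when shut, 33 mm above the tray's rim. With swing at q it has moved from shut by 130 mm*(sin(1.309-q)-sin(1.309)) along the box's y and 130 mm*(cos(1.309-q)-cos(1.309)) up.
- swing (a joint): Angle of the tray's links: 0 rad with the tray shut on the box, 2.094 rad fully open; both are hard stops where the tray rests by its own weight. Anywhere between, it falls when let go: shut below 1.309 rad, open above.
- stapler_center (a point): Centre (half-way up) of the black desk stapler standing on its base: 120 mm long (x), 28 mm wide over its upper body (y; base 30 mm, nose at +x 22 mm), 38 mm high (z), about 0.2 kg. The upper body to grip, with parallel sides, reaches from x -57 to +29 mm and from 18 to 38 mm above its underside. Either end may lie either way.
- tape_measure: Bystander: a grey tape measure lying flat, 66 x 62 x 34 mm; origin at the centre of its underside.
- tape_roll: Bystander: a brown roll of packing tape lying flat, 80 mm across, 26 mm high; origin at the centre of its underside.
There are look-alikes about, which are no part of the job. Of the things shaped like the part that bears stapler_center, the black one is meant.

How it is judged:
By the outcome, as a careful person would: the job done as asked, in the order asked, and still so for the second after the job is handed in, with the robot touching nothing.
It also fails if it takes over 72 s, if anything falls off the work surface, if the arm or the gripper's body presses on something with over 40 N, if the wrist force passes 120 N, or if a joint passes its speed limit or range.

## Robot

A 7-joint arm with a two-finger parallel gripper is mounted at the origin on the work surface. World frame = base frame: x ahead of the robot, y to its left, z up, the work surface at z = 0. Lengths are in m, angles in rad, forces in N, time in s.
With the tool pointing down it reaches from about 0.35 to 0.9 m from the base axis. Payload 8.1 kg.
Tool frame: the origin (TCP) lies midway between the tips of the shut fingers; the grasp point (between the pads) lies arm.tcp_to_grasp behind it (arm.tcp_to_grasp is the distance from the TCP to the grasp point, in m); z points along the fingers, y is the line along which they close (so a half turn about z gives the same grasp; the last joint's range is limited). The gripper opens to 92 mm and grips with 3 to 60 N. Pads are 19 mm wide; open, the fingers measure 130 mm over their backs; the gripper's body (75 mm by 190 mm) begins 47 mm behind the grasp point.
Start: joints at [1.172, 0.434, 0.025, 1.573, -0.012, 1.134, -0.075], TCP at [0.182, -0.598, 0.227] pointing down, gripper open.
Joint ranges: [-2.62, 2.62], [-0.44, 2.09], [-1.27, 1.32], [0.08, 2.57], [-1.32, 4.46], [0.12, 2], [-2.74, 2.74]. Speed limits (rad/s): [2.22, 2.22, 3.01, 3.01, 3.14, 3.14, 3.14].

## Interface

Orientations are given as a rotation vector (axis times angle).
In Python, from cell import observe, get_image, arm gives the robot as it stands. The module is installed in compiled form; this text tells all that it offers.
- The arm moves only by the tool drive_tool, never from a script. Its argument "steps" is a list of rows, each a list of 5 numbers: the closure, from 0 (fully open) to 1 (shut), then the shift along the world's x, y, z in mm, then the turn about the world's z in rad. In form: [[hand, x, y, z, roll], ...]. A call has 1 to 20 rows; each row shifts and turns the commanded pose from where the row before left it; what a row does not reach is not made up. A row lasts 1/12 s, in which the tool goes at most 41.7 mm and 7.16 degrees, less where a joint would pass 70% of its speed; a pose out of reach is approached as far as the arm can. A call with a gripper value outside its range is refused whole. The fingers move at their own pace and stop on an object; "grip_force" is the grip in N (left out, the last holds). Time passes only in rows, so rows that do not move let the fingers close. It gives the time, the measured TCP pose, the force, the opening and the grip force at its end, in the units of the state.
- observe(): the state, without advancing time (a new reading comes with each control period).
- get_image(name): name is "scene" or "top" or "wrist"; returns a dict with "image" (384x512x3 uint8, red, green, blue), "vfov" (degrees; the focal length in pixels is half the picture's height over the tangent of half this angle, whatever the lens; pixels are square), "cx", "cy" (the principal point, pixels), "k1" (the pictures are not rectified: a ray, as slopes to the right and down, at radius r is drawn at 1 + k1 r^2 times it, then the intrinsics apply), "xyz" and "attitude" of the camera in the world. Camera axes: x right, y down, z forward; pixel columns grow to the right and rows downward; lengths in m; the calibration is good to about 2 mm. A picture is of the moment at which its call begins. There is no depth.
- arm.sign_off(): hands the job in; it is judged then, once.
The state is a dict: "clock": time; "joints": joint angles; "dq": joint speeds; "joint_efforts": joint torques, N m; "position": TCP position; "ee_rot": TCP orientation; "force": force on the tool from outside, world axes, zero at the start; "ft_torque": the same for the moment, N m; "width": opening from 0.0 (shut) to 1.0 (fully open); "gripper_force": force on a finger pad.
Only numpy, scipy, OpenCV 4.12 (cv2) and the standard library are available. Lean on these libraries where they do the work, as an engineer would, in place of code of your own. Each camera call takes 0.05 s, during which the arm holds its last target. There are 200 camera calls.

## Working session

There is one attempt and no reset: what is moved stays moved. The work goes in short steps, Python scripts to look and compute and a tool call to move; the robot and the scene stay as the last step left them, time stands still between calls to the robot, and variables do not carry over. Pictures are saved under pics/ and viewed, at most 10 in all, crops included, and the job is handed in when it is done.

Besides the shell and the picture viewer there is one more tool, called after ">>>" as name([rows], argument=value, ...), one row to a line, values as JSON. drive_tool: Moves the arm, as the interface text tells. Its arguments: {"type":"object","properties":{"steps":{"type":"array"},"grip_force":{"type":"number"}},"required":["steps"]}

```bash
mkdir -p pics; cat > h.py <<'E'
import numpy as np, cv2
from scipy.spatial.transform import Rotation as R
from cell import observe, get_image, arm
def K(g):
    h,w=g["image"].shape[:2]; f=h/2/np.tan(np.radians(g["vfov"])/2); return f
def rot(a):
    a=np.array(a,float)
    return R.from_rotvec(a).as_matrix() if a.shape==(3,) else (a if a.shape==(3,3) else R.from_quat(a).as_matrix())
def plane(g,px,z):
    px=np.atleast_2d(np.array(px,float)); f=K(g)
    d=(px-[g["cx"],g["cy"]])/f; u=d.copy()
    for _ in range(30): u=d/(1+g["k1"]*(u**2).sum(1,keepdims=True))
    r=np.c_[u,np.ones(len(u))]@rot(g["attitude"]).T; c=np.array(g["xyz"])
    return c+r*((z-c[2])/r[:,2:3])
def project(g,P):
    q=(np.atleast_2d(P)-np.array(g["xyz"]))@rot(g["attitude"]); u=q[:,:2]/q[:,2:3]
    return u*(1+g["k1"]*(u**2).sum(1,keepdims=True))*K(g)+[g["cx"],g["cy"]]
def save(g,n): cv2.imwrite("pics/"+n,cv2.cvtColor(g["image"],cv2.COLOR_RGB2BGR))
E
python3 - <<'E'
from h import *
s=observe(); print({k:np.round(v,3) for k,v in s.items()}, arm.tcp_to_grasp)
a=[]
for n in("top","scene"):
    g=get_image(n); print(n,{k:v for k,v in g.items() if k!="image"}); save(g,n+"0.png")
E
```

```text
{'clock': np.float64(0.0), 'joints': array([ 1.172,  0.435,  0.025,  1.574, -0.012,  1.134, -0.075]), 'dq': array([-0.   , -0.   , -0.   , -0.   ,  0.003, -0.   ,  0.001]), 'joint_efforts': array([ 2.0000e-03, -6.6785e+01,  9.8500e-01, -3.1446e+01, -6.1000e-02,
        4.3000e-02,  0.0000e+00]), 'position': array([ 0.182, -0.597,  0.226]), 'ee_rot': array([-3.106e+00, -4.630e-01,  1.000e-03]), 'force': array([0.371, 0.077, 0.141]), 'ft_torque': array([-0.003,  0.007, -0.021]), 'gripper_force': np.float64(0.0), 'width': np.float64(1.002)} 0.0188
top {'vfov': 44.39626476355882, 'cx': 258.99123603683046, 'cy': 197.19116988370678, 'k1': -0.0020674321163016898, 'xyz': array([0.29273751, 0.23439871, 1.32173077]), 'attitude': array([-2.16856568,  2.11254967, -0.15104559])}
scene {'vfov': 44.00009833799395, 'cx': 256.9582942697137, 'cy': 198.50217383239143, 'k1': -0.10079128475346219, 'xyz': array([0.83497788, 0.76327922, 1.0861693 ]), 'attitude': array([-0.82315705, -2.74392592,  0.8148026 ])}
```

View pics/top0.png

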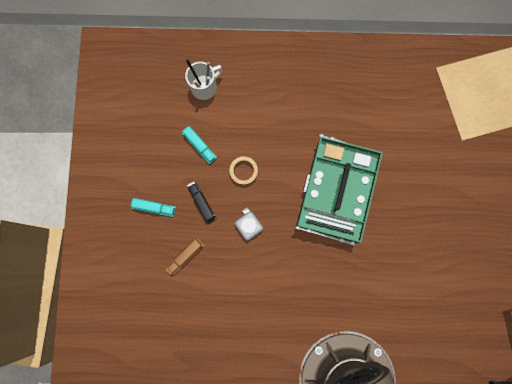

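View pics/scene0.png

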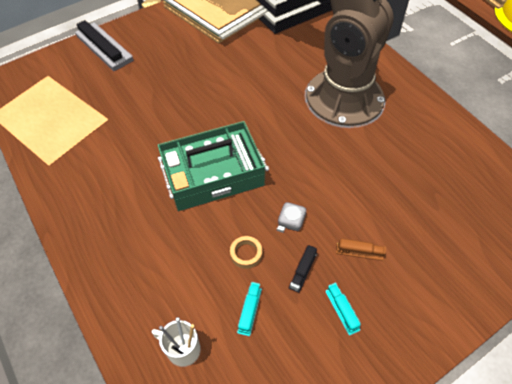

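```bash
python3 - <<'E'
from h import *
g=get_image("top"); s=get_image("scene")
def up(im,x0,x1,y0,y1,k): return cv2.resize(im[y0:y1,x0:x1],None,fx=k,fy=k,interpolation=cv2.INTER_CUBIC)
a=up(g["image"],285,395,125,255,4.4); b=up(s["image"],150,275,115,215,2.8); c=up(g["image"],170,225,175,230,5)
c2=np.vstack([b[:280,:350],cv2.resize(c,(350,292))]); a=cv2.resize(a,(440,572))
g2=dict(image=np.hstack([a[:572],c2])); save(g2,"crop1.png")
hs=cv2.cvtColor(g["image"],cv2.COLOR_RGB2HSV)
def blob(m,x0,x1,y0,y1):
    w=np.zeros_like(m); w[y0:y1,x0:x1]=m[y0:y1,x0:x1]; n,l,st,ce=cv2.connectedComponentsWithStats(w)
    i=1+np.argmax(st[1:,4]); ys,xs=np.where(l==i); return np.c_[xs,ys]
dark=((hs[...,2]<50)).astype(np.uint8)
for nm,w,z in(("stapler",(180,225,175,230),.038),("handle",(325,360,155,215),.129)):
    p=blob(dark,*w); r=cv2.minAreaRect(p.astype(np.float32)); bp=cv2.boxPoints(r)
    P=plane(g,bp,z); print(nm,len(p),r,"\n",np.round(P[:,:2],4),P.mean(0)[:2], [np.linalg.norm(P[0]-P[1]),np.linalg.norm(P[1]-P[2])])
grn=((hs[...,0]>60)&(hs[...,0]<90)&(hs[...,1]>100)).astype(np.uint8); grn=cv2.morphologyEx(grn,cv2.MORPH_CLOSE,np.ones((9,9)))
p=blob(grn,285,395,125,255); r=cv2.minAreaRect(p.astype(np.float32)); P=plane(g,cv2.boxPoints(r),.088)
print("box",r,np.round(P[:,:2],4),P.mean(0), [np.linalg.norm(P[0]-P[1]),np.linalg.norm(P[1]-P[2])])
E
```

```text
stapler 39 ((196.00003051757812, 195.00001525878906), (21.466251373291016, 8.049844741821289), 63.43495178222656) 
 [[0.5075 0.4452]
 [0.5182 0.4258]
 [0.4651 0.3968]
 [0.4546 0.4162]] [0.48636572 0.42098038] [np.float64(0.022192435710815105), np.float64(0.060415093000627085)]
handle 50 ((339.665771484375, 192.79977416992188), (2.9054789543151855, 38.07561111450195), 14.42077350616455) 
 [[0.4407 0.055 ]
 [0.5371 0.0309]
 [0.5354 0.0236]
 [0.439  0.0478]] [0.48802492 0.03933218] [np.float64(0.09940420880126738), np.float64(0.0074494835360841465)]
box ((339.4193420410156, 189.71188354492188), (65.03275299072266, 93.07563018798828), 14.500167846679688) [[ 0.4016  0.1463]
 [ 0.6471  0.0871]
 [ 0.6062 -0.0822]
 [ 0.3633 -0.0185]] [0.50453227 0.03316434 0.088     ] [np.float64(0.2525596691230394), np.float64(0.17412731547237573)]
```

View pics/crop1.png

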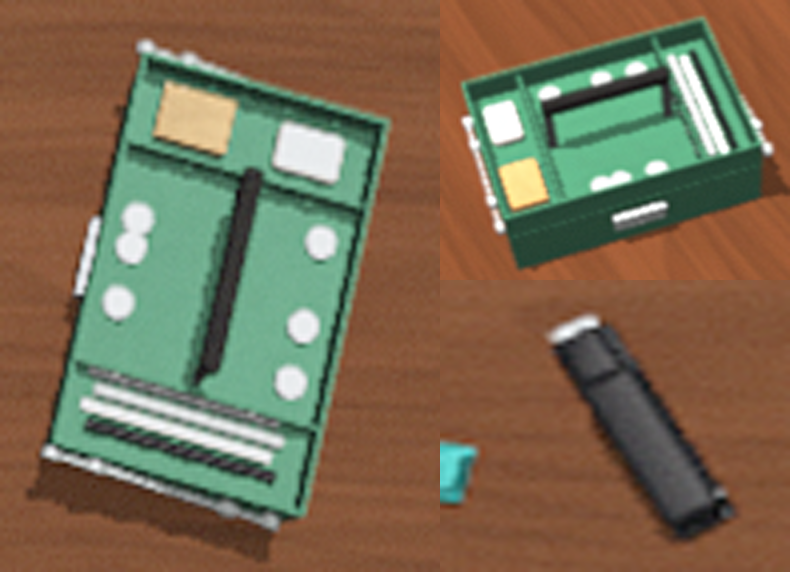

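```bash
cat >> h.py <<'E'
def blob(m,x0,x1,y0,y1):
    w=np.zeros_like(m); w[y0:y1,x0:x1]=m[y0:y1,x0:x1]; n,l,st,ce=cv2.connectedComponentsWithStats(w)
    i=1+np.argmax(st[1:,4]); ys,xs=np.where(l==i); return np.c_[xs,ys]
def dark(g,v=75,s=110):
    h=cv2.cvtColor(g["image"],cv2.COLOR_RGB2HSV); return ((h[...,2]<v)&((h[...,1]<s)|(h[...,2]<35))).astype(np.uint8)
def rep(nm,g,p,z):
    r=cv2.minAreaRect(p.astype(np.float32)); P=plane(g,cv2.boxPoints(r),z)[:,:2]
    e=[P[1]-P[0],P[2]-P[1]]; l=max(e,key=np.linalg.norm); yaw=np.arctan2(l[1],l[0])
    print(nm,len(p),"px",np.round(r[0],1),"c",np.round(P.mean(0),4),"size",np.round([np.linalg.norm(v) for v in e],4),"yaw",round((yaw+np.pi/2)%np.pi-np.pi/2,3))
E
python3 - <<'E'
from h import *
g=get_image("top"); s=get_image("scene")
for v in(70,85):
    for nm,w,z in(("stapler",(180,225,175,230),.036),("handle",(325,360,155,215),.129)):
        rep("top "+nm,g,blob(dark(g,v),*w),z)
    for nm,w,z in(("stapler",(280,325,240,300),.036),("handle",(180,240,133,165),.129)):
        rep("scene "+nm,s,blob(dark(s,v),*w),z)
# manual handle ends in top
print(plane(g,[(348,164),(337.5,211)],.129))
# tray corners in top, rim z=.088 (from crop): 
c=np.array([(145,58),(388,122),(302,515),(52,448)])/[4,4.4]+[285,125]
P=plane(g,c,.088); print(P[:,:2],P.mean(0))
# link end candidates scene crop px
c=np.array([(468,120),(500,228)])-[440,0]; c=c/2.8+[150,115]
print("pts",c)
B=P.mean(0)[:2]; R2=lambda a:np.array([[np.cos(a),-np.sin(a)],[np.sin(a),np.cos(a)]])
for sg,nm in((1,"opens away from latch"),(-1,"opens to latch")):
    for y in(-60,60):
        zl=.028 if y*sg<0 else .062
        q=B+R2(-.245)@[.129,y/1000]; print(nm,y,project(s,[*q,zl]))
E
```

```text
top stapler 205 px [201.4 203.2] c [0.4644 0.4053] size [0.029  0.1161] yaw 0.547
top handle 241 px [341.4 187.4] c [0.5025 0.0349] size [0.1309 0.0156] yaw -0.244
scene stapler 462 px [303.2 268.2] c [0.4751 0.4202] size [0.1241 0.0295] yaw 0.554
scene handle 261 px [209.5 151.5] c [0.5145 0.0546] size [0.1212 0.0541] yaw -0.312
top stapler 328 px [201.4 203.1] c [0.4646 0.4054] size [0.029  0.1166] yaw 0.547
top handle 273 px [341.6 187.6] c [0.5018 0.0345] size [0.1306 0.0343] yaw -0.081
scene stapler 487 px [303.  268.4] c [0.4758 0.4206] size [0.1261 0.0297] yaw 0.554
scene handle 295 px [209.6 151.4] c [0.514  0.0543] size [0.1222 0.0581] yaw -0.341
[[0.56378751 0.01795092 0.129     ]
 [0.44060107 0.04485987 0.129     ]]
[[ 0.64254235  0.08254263]
 [ 0.60637187 -0.08073521]
 [ 0.36560607 -0.02180195]
 [ 0.40118177  0.14184135]] [0.50392552 0.03046171 0.088     ]
pts [[160.         157.85714286]
 [171.42857143 196.42857143]]
opens away from latch -60 [[161.5041774  163.02374427]]
opens away from latch 60 [[169.6265905  189.59610812]]
opens to latch -60 [[159.44866351 155.51103097]]
opens to latch 60 [[171.58248301 196.73637398]]
```

```bash
python3 - <<'E'
from h import *
s=get_image("scene");g=get_image("top")
up=lambda im,x0,x1,y0,y1,w,h: cv2.resize(im[y0:y1,x0:x1],(w,h),interpolation=cv2.INTER_CUBIC)
a=up(s["image"],150,190,145,210,360,585); b=up(s["image"],250,275,140,190,290,585)
save(dict(image=np.hstack([a,b])),"links.png")
E
```

```text
(no output)
```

View pics/links.png

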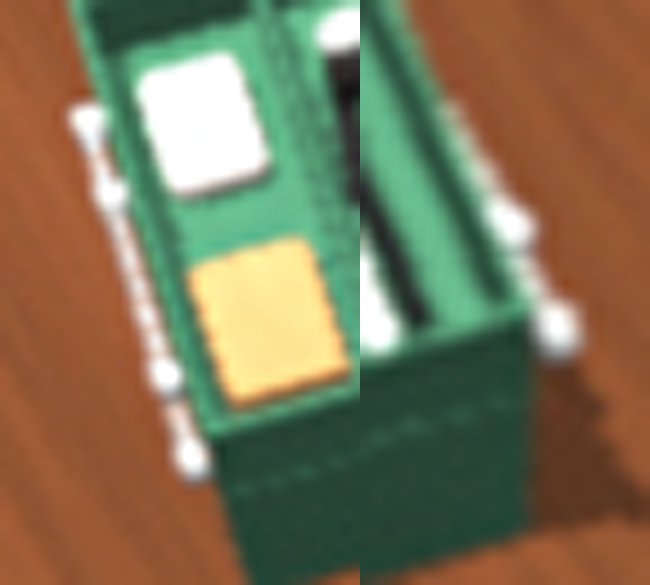

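```bash
python3 - <<'E'
from h import *
s=get_image("scene"); a=-.245
ex=np.array([np.cos(a),np.sin(a),0]); ey=np.array([-np.sin(a),np.cos(a),0]); B=np.array([.503,.032,0])
L=np.array([(87,128),(110,190),(165,375),(192,455)])/9+[150,145]-.5
Rr=np.array([(512-360,225),(556-360,327)])/11.65+[250,140]-.5
for px,x in((L,.131),(Rr,-.131)):
    A=plane(s,px,.05); c=np.array(s["xyz"])
    for p in A:
        d=p-c; t=(x-(c-B)@ex)/(d@ex); q=c+t*d; print(x,"y",round((q-B)@ey*1e3,1),"z",round(q[2]*1e3,1))
E
```

```text
0.131 y -237.1 z -165.3
0.131 y -100.2 z -32.3
0.131 y -23.5 z -34.5
0.131 y 58.5 z 36.2
-0.131 y 49.1 z 68.9
-0.131 y 79.0 z 67.2
```

>>> drive_tool([
  [0,14,30,1,-0.027],
  [0,14,30,1,-0.027],
  [0,14,30,1,-0.027],
  [0,14,30,1,-0.027],
  [0,14,30,1,-0.027],
  [0,14,30,1,-0.027],
  [0,14,30,1,-0.027],
  [0,14,30,1,-0.027],
  [0,14,30,1,-0.027],
  [0,14,30,1,-0.027],
  [0,14,30,1,-0.027],
  [0,14,30,1,-0.027],
  [0,14,30,1,-0.027],
  [0,14,30,1,-0.027],
  [0,14,30,1,-0.027],
  [0,14,30,1,-0.027],
  [0,14,30,1,-0.027],
  [0,14,30,1,-0.027],
  [0,14,30,1,-0.027],
  [0,14,30,1,-0.027],
])

```text
clock: 2.12
position: [0.4626, 0.0037, 0.2471]
ee_rot: [3.118, -0.385, 0.001]
force: [-0.3, -0.3, -0.1]
width: 1.0
gripper_force: 0.0
```

>>> drive_tool([
  [0,20,15,0,0],
  [0,20,14,0,0],
  [0,0,0,0,0],
])

```text
clock: 2.37
position: [0.5051, 0.0348, 0.2469]
ee_rot: [-3.116, 0.377, -0.003]
force: [-0.7, 0.6, -0.5]
width: 1.001
gripper_force: 0.0
```

```bash
python3 - <<'E'
from h import *
s=observe(); print(s["position"],s["ee_rot"]); w=get_image("wrist"); print(w["xyz"],w["attitude"],w["vfov"]); save(w,"w1.png")
print(project(w,[[.503,.033,.129],[.503+.097*.5,.033-.0243*.5,.129],[.503-.097*.5,.033+.0243*.5,.129]]))
E
```

```text
[0.50511747 0.03476175 0.24689707] [-3.11646706e+00  3.76571652e-01 -2.97653421e-03]
[0.58178147 0.01550449 0.40535934] [ 1.81753507 -2.31560154 -0.34460776] 59.327327064731946
[[253.15464647 190.92326292]
 [253.63297618 131.79912002]
 [252.71819603 244.41830061]]
```

View pics/w1.png

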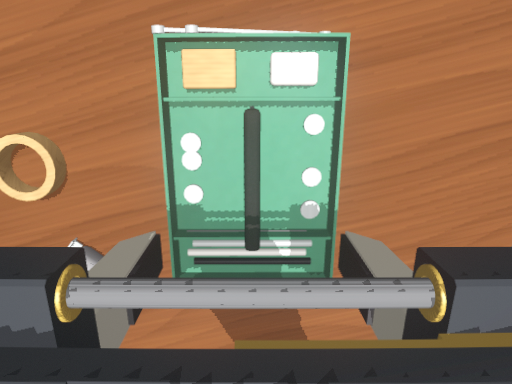

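```bash
python3 - <<'E'
from h import *
w=get_image("wrist")
p=blob(dark(w,50,255),235,270,100,262); r=p[:,1]; print(r.min(),r.max(), [(y,p[r==y,0].min(),p[r==y,0].max()) for y in(125,160,200,225)])
for y in(125,160,200,225):
    x=p[r==y,0].mean(); print(plane(w,[x,y],.129))
print(plane(w,[[252,r.min()],[252,r.max()]],.129))
# tray corners rim in wrist
P=plane(w,[(153,36),(348,36)],.088); print(P)
E
```

```text
Traceback (most recent call last):
ValueError: zero-size array to reduction operation minimum which has no identity
```

```bash
python3 - <<'E'
from h import *
w=get_image("wrist")
p=blob(dark(w,70,255),238,268,100,252); r=p[:,1]; print(r.min(),r.max(),len(p))
for y in(130,160,190,215):
    x=p[r==y,0]
    if len(x): print(y,x.min(),x.max(),plane(w,[x.mean(),y],.129))
print(plane(w,[[252,109],[252,250],[252,r.max()]],.129))
print(plane(w,[(153,36),(348,36)],.088))
E
```

```text
226 247 276
[[0.56612573 0.01435532 0.129     ]
 [0.4463056  0.04382048 0.129     ]
 [0.44919053 0.04311119 0.129     ]]
[[ 0.64463348  0.08300613  0.088     ]
 [ 0.60407631 -0.08066887  0.088     ]]
```

>>> drive_tool([
  [0.3,0,-4,-16,0],
  [0.3,0,0,-24,0],
  [0.4,0,0,-24,0],
  [0.4,0,0,-24,0],
  [0.4,0,0,-24,0],
  [0.4,0,0,-20,0],
  [0.4,0,0,-13,0],
  [0.4,0,0,0,0],
  [0.4,0,0,0,0],
])

```text
clock: 3.27
position: [0.5013, 0.0262, 0.1018]
ee_rot: [3.117, -0.384, -0.002]
force: [0.4, -0.3, 0.6]
width: 0.604
gripper_force: 0.0
```

>>> drive_tool([
  [0.4,3,4,0,0],
  [0.7,0,0,0,0],
  [0.8,0,0,0,0],
  [1,0,0,0,0],
  [1,0,0,0,0],
  [1,0,0,0,0],
  [1,0,0,0,0],
], grip_force=30)

```text
clock: 3.85
position: [0.5052, 0.0311, 0.1018]
ee_rot: [3.118, -0.383, 0.0]
force: [-0.5, 0.2, -0.1]
width: 0.215
gripper_force: 0.0
```

>>> drive_tool([
  [1,0,0,0,0],
  [1,0,0,0,0],
  [1,0,0,0,0],
])

```text
clock: 4.1
position: [0.5057, 0.0333, 0.1019]
ee_rot: [-3.116, 0.379, -0.002]
force: [1.5, 6.9, -1.3]
width: 0.153
gripper_force: 30.0
```

```bash
cat > arc.py <<'E'
import numpy as np
def rows(q0,q1,n,a=-.244):
    t=np.linspace(0,1,n+1); q=q0+(q1-q0)*(1-np.cos(np.pi*t))/2
    y=130*np.sin(1.309-q); z=130*np.cos(1.309-q)
    P=np.round(np.c_[-np.sin(a)*y,np.cos(a)*y,z],1); D=np.round(np.diff(P,axis=0),1)
    return D
E
python3 -c "
from arc import *
D=rows(0,2.094,40); print([[1,*map(float,r),0] for r in D]); print(D.sum(0))"
```

```text
[[1, 0.0, -0.2, 0.5, 0], [1, -0.1, -0.3, 1.2, 0], [1, -0.1, -0.5, 2.0, 0], [1, -0.2, -0.9, 2.7, 0], [1, -0.3, -1.1, 3.5, 0], [1, -0.4, -1.6, 4.2, 0], [1, -0.5, -1.9, 4.8, 0], [1, -0.6, -2.5, 5.4, 0], [1, -0.7, -3.0, 5.9, 0], [1, -0.9, -3.6, 6.2, 0], [1, -1.1, -4.3, 6.5, 0], [1, -1.2, -5.0, 6.6, 0], [1, -1.5, -5.7, 6.6, 0], [1, -1.6, -6.5, 6.5, 0], [1, -1.8, -7.2, 6.3, 0], [1, -1.9, -7.9, 5.8, 0], [1, -2.2, -8.5, 5.4, 0], [1, -2.2, -9.1, 4.7, 0], [1, -2.4, -9.5, 4.0, 0], [1, -2.5, -9.9, 3.2, 0], [1, -2.5, -10.1, 2.3, 0], [1, -2.5, -10.2, 1.5, 0], [1, -2.5, -10.2, 0.6, 0], [1, -2.5, -10.0, -0.2, 0], [1, -2.4, -9.6, -1.0, 0], [1, -2.3, -9.3, -1.7, 0], [1, -2.2, -8.8, -2.3, 0], [1, -2.1, -8.2, -2.8, 0], [1, -1.8, -7.5, -3.2, 0], [1, -1.8, -6.9, -3.4, 0], [1, -1.5, -6.1, -3.5, 0], [1, -1.3, -5.5, -3.5, 0], [1, -1.2, -4.7, -3.4, 0], [1, -1.0, -4.0, -3.2, 0], [1, -0.9, -3.4, -2.8, 0], [1, -0.6, -2.7, -2.5, 0], [1, -0.5, -2.0, -1.9, 0], [1, -0.4, -1.5, -1.5, 0], [1, -0.2, -0.9, -0.8, 0], [1, -0.1, -0.3, -0.3, 0]]
[ -52.5 -211.1   58.4]
```

>>> drive_tool([
  [1,0.0,-0.2,0.5,0],
  [1,-0.1,-0.3,1.2,0],
  [1,-0.1,-0.5,2.0,0],
  [1,-0.2,-0.9,2.7,0],
  [1,-0.3,-1.1,3.5,0],
  [1,-0.4,-1.6,4.2,0],
  [1,-0.5,-1.9,4.8,0],
], grip_force=40)

```text
clock: 4.68
position: [0.5042, 0.0268, 0.1209]
ee_rot: [-3.116, 0.379, -0.002]
force: [1.6, 6.5, -1.7]
width: 0.15
gripper_force: 40.0
```

>>> drive_tool([
  [1,-0.6,-2.5,5.4,0],
  [1,-0.7,-3.0,5.9,0],
  [1,-0.9,-3.6,6.2,0],
  [1,-1.1,-4.3,6.5,0],
  [1,-1.2,-5.0,6.6,0],
  [1,-1.5,-5.7,6.6,0],
  [1,-1.6,-6.5,6.5,0],
  [1,-1.8,-7.2,6.3,0],
  [1,-1.9,-7.9,5.8,0],
  [1,-2.2,-8.5,5.4,0],
  [1,-2.2,-9.1,4.7,0],
  [1,-2.4,-9.5,4.0,0],
  [1,-2.5,-9.9,3.2,0],
  [1,-2.5,-10.1,2.3,0],
  [1,-2.5,-10.2,1.5,0],
])

```text
clock: 5.93
position: [0.4781, -0.0802, 0.1979]
ee_rot: [3.117, -0.384, 0.002]
force: [6.2, -1.1, -1.4]
width: 0.149
gripper_force: 40.0
```

>>> drive_tool([
  [1,-2.5,-10.2,0.6,0],
  [1,-2.5,-10.0,-0.2,0],
  [1,-2.4,-9.6,-1.0,0],
  [1,-2.3,-9.3,-1.7,0],
  [1,-2.2,-8.8,-2.3,0],
  [1,-2.1,-8.2,-2.8,0],
  [1,-1.8,-7.5,-3.2,0],
  [1,-1.8,-6.9,-3.4,0],
  [1,-1.5,-6.1,-3.5,0],
  [1,-1.3,-5.5,-3.5,0],
  [1,-1.2,-4.7,-3.4,0],
  [1,-1.0,-4.0,-3.2,0],
  [1,-0.9,-3.4,-2.8,0],
  [1,-0.6,-2.7,-2.5,0],
  [1,-0.5,-2.0,-1.9,0],
  [1,-0.4,-1.5,-1.5,0],
  [1,-0.2,-0.9,-0.8,0],
  [1,-0.1,-0.3,-0.3,0],
  [1,0,0,0,0],
])

```text
clock: 7.52
position: [0.4544, -0.1782, 0.1601]
ee_rot: [-3.116, 0.38, -0.004]
force: [10.4, 9.2, -1.2]
width: 0.148
gripper_force: 40.0
```

>>> drive_tool([
  [1,-0.3,-1,-1,0],
  [1,-0.3,-1,-1,0],
  [1,0,0,0,0],
])

```text
clock: 7.77
position: [0.4546, -0.1784, 0.1597]
ee_rot: [-3.115, 0.377, -0.006]
force: [5.8, 17.0, 17.4]
width: 0.151
gripper_force: 40.0
```

>>> drive_tool([
  [1,0.4,1.2,1.5,0],
  [0.7,0,0,0,0],
  [0.6,0,0,0,0],
  [0.5,0,0,0,0],
  [0.5,0,0,0,0],
  [0.5,0,0,15,0],
  [0.5,0,0,25,0],
  [0.5,0,0,30,0],
  [0.5,0,0,30,0],
  [0.5,0,10,10,0],
])

```text
clock: 8.6
position: [0.4531, -0.1734, 0.2732]
ee_rot: [3.115, -0.388, 0.006]
force: [1.4, 0.5, 0.3]
width: 0.504
gripper_force: 0.0
```

>>> drive_tool([
  [0.3,0,32,0,0.044],
  [0.3,0,32,0,0.044],
  [0.3,0,32,0,0.044],
  [0.3,0,32,0,0.044],
  [0.3,0,32,0,0.044],
  [0.3,0,32,0,0.044],
  [0.3,0,32,0,0.044],
  [0.3,0,32,0,0.044],
  [0.3,0,32,0,0.044],
  [0.3,0,32,0,0.044],
  [0.3,0,32,0,0.044],
  [0.3,0,32,0,0.044],
  [0.3,0,32,0,0.044],
  [0.3,0,32,0,0.044],
  [0.3,0,32,0,0.044],
  [0.3,0,30,0,0.044],
  [0.3,-2,30,0,0.044],
  [0.3,-10,20,0,0.042],
  [0.3,-10,0,0,0],
  [0.3,0,0,0,0],
])

```text
clock: 10.27
position: [0.4277, 0.39, 0.2688]
ee_rot: [3.024, 0.852, -0.004]
force: [0.7, -0.1, 0.3]
width: 0.703
gripper_force: 0.0
```

```bash
python3 - <<'E'
from h import *
s=observe(); print(s["position"],s["ee_rot"]); w=get_image("wrist"); g=get_image("top")
b=cv2.resize(w["image"],(400,300)); c=cv2.resize(g["image"][90:280,170:420],(400,300)); save(dict(image=np.vstack([b,c])),"w2.png")
print(project(w,[[.4665,.4065,.038],[.4665+.06*.854,.4065+.06*.52,.038]]))
h=cv2.cvtColor(w["image"],cv2.COLOR_RGB2HSV)
E
```

```text
[0.42765913 0.39001989 0.2688179 ] [ 3.02352078  0.85183367 -0.00392816]
[[255.3555881  125.7326036 ]
 [255.73575005  69.85296017]]
```

View pics/w2.png

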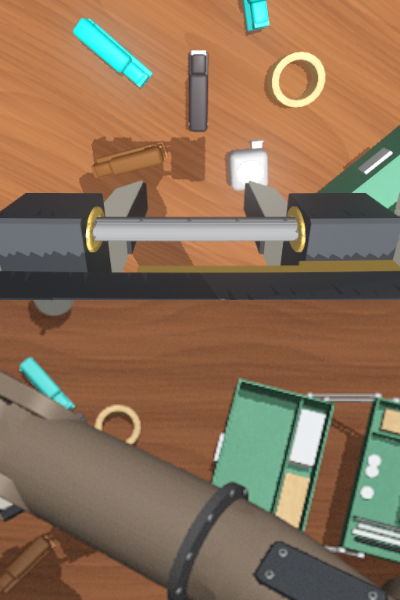

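```bash
python3 - <<'E'
from h import *
w=get_image("wrist"); h=cv2.cvtColor(w["image"],cv2.COLOR_RGB2HSV)
m=((h[...,2]<110)&(h[...,1]<90)).astype(np.uint8)
p=blob(m,228,282,55,178); r=p[:,1]; print(len(p),r.min(),r.max(),p[:,0].min(),p[:,0].max())
for y in(80,100,120,140,155):
    x=p[r==y,0]; P=plane(w,[[x.min()-.5,y],[x.max()+.5,y]],.038); print(y,x.min(),x.max(),P.mean(0).round(4),np.linalg.norm(P[0]-P[1]).round(4))
print(plane(w,[[254,63],[254,r.max()]],.038), plane(w,[[254,63],[254,r.max()]],.0))
E
```

```text
976 70 169 238 261
80 238 259 [0.5085 0.4362 0.038 ] 0.0241
100 239 261 [0.4912 0.4238 0.038 ] 0.0256
120 239 261 [0.4725 0.4124 0.038 ] 0.0261
140 239 261 [0.4531 0.4007 0.038 ] 0.0265
155 239 261 [0.4382 0.3916 0.038 ] 0.0268
[[0.5266157  0.44014048 0.038     ]
 [0.4263613  0.37894639 0.038     ]] [[0.52934435 0.44128651 0.        ]
 [0.41930736 0.37412125 0.        ]]
```

>>> drive_tool([
  [0.3,11,5,-20,0.005],
  [0.3,11,5,-30,0.005],
  [0.3,10,4.5,-30,0],
  [0.3,0,0,-30,0],
  [0.3,0,0,-30,0],
  [0.3,0,0,-30,0],
  [0.3,0,0,-25,0],
  [0.3,0,0,-20,0],
  [0.3,0,0,-10,0],
  [0.3,0,0,0,0],
  [0.3,0,0,0,0],
])

```text
clock: 11.33
position: [0.4633, 0.4031, 0.045]
ee_rot: [3.021, 0.859, 0.0]
force: [0.8, 0.3, 0.1]
width: 0.703
gripper_force: 0.0
```

>>> drive_tool([
  [0.3,-2,1,-10,0.005],
  [0.3,-1,1,-12,0],
  [0.3,0,0,-9,0],
  [0.5,0,0,0,0],
  [0.6,0,0,0,0],
  [1,0,0,0,0],
  [1,0,0,0,0],
  [1,0,0,0,0],
  [1,0,0,0,0],
  [1,0,0,0,0],
  [1,0,0,0,0],
], grip_force=20)

```text
clock: 12.25
position: [0.4598, 0.4058, 0.014]
ee_rot: [3.019, 0.869, 0.001]
force: [0.6, -0.3, 3.2]
width: 0.301
gripper_force: 19.9
```

>>> drive_tool([
  [1,0,0,4,0],
  [1,0,0,8,0],
  [1,0,0,16,0],
  [1,0,0,26,0],
  [1,0,0,32,0],
  [1,0,-8,30,0],
  [1,3,-20,20,-0.06],
  [1,3,-28,10,-0.08],
  [1,3,-30,4,-0.08],
  [1,3,-32,0,-0.08],
  [1,3,-32,0,-0.08],
  [1,3,-32,0,-0.08],
  [1,3,-32,0,-0.08],
  [1,3,-32,0,-0.08],
  [1,3,-32,0,-0.08],
  [1,3,-28,0,-0.08],
  [1,3,-20,0,-0.02],
  [1,3,-12,0,-0.01],
  [1,2,-7,0,0],
  [1,0,0,0,0],
])

```text
clock: 13.92
position: [0.4979, 0.0599, 0.1638]
ee_rot: [3.117, -0.391, 0.0]
force: [-0.4, 0.1, -2.0]
width: 0.304
gripper_force: 19.9
```

```bash
python3 - <<'E'
from h import *
s=observe(); print(s["position"],s["ee_rot"],s["width"],s["force"]); w=get_image("wrist"); sc=get_image("scene")
save(dict(image=np.hstack([cv2.resize(w["image"],(512,384)),cv2.resize(sc["image"][100:260,130:250],(288,384))])),"w3.png")
a=-.244; ex=np.array([np.cos(a),np.sin(a)]); ey=np.array([-np.sin(a),np.cos(a)]); B=np.array([.505,.0325])
for x,y in((.125,.085),(.125,-.085),(0,.085)): print(project(w,[*(B+x*ex+y*ey),.056]))
E
```

```text
[0.49787585 0.05990589 0.16382456] [ 3.11704700e+00 -3.91355986e-01  4.18821510e-04] 0.3043613149338834 [-0.35415265  0.09718517 -2.00940531]
[[164.60880648   6.05046231]]
[[403.37415475   5.14216459]]
[[176.22815334 176.73806323]]
```

View pics/w3.png

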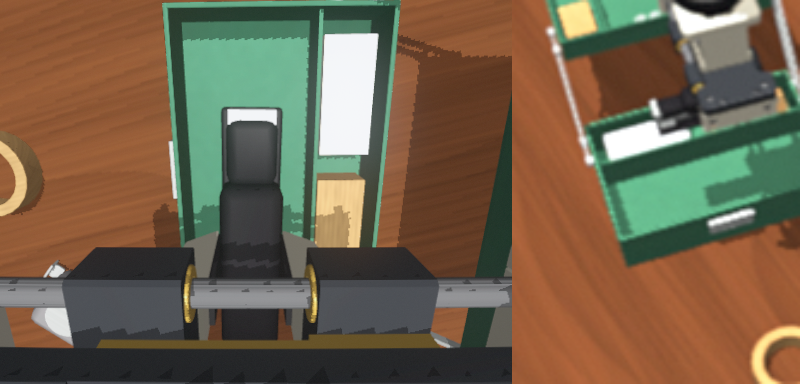

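>>> drive_tool([
  [1,0,0,-12,0],
  [1,0,0,-20,0],
  [1,0,0,-25,0],
  [1,0,0,-25,0],
  [1,0,0,-20,0],
  [1,0,0,-15,0],
  [1,0,0,-10,0],
  [1,0,0,-6,0],
  [1,0,0,-4,0],
  [1,0,0,-2,0],
  [1,0,0,0,0],
  [1,0,0,0,0],
])

```text
clock: 15.02
position: [0.4979, 0.0609, 0.0253]
ee_rot: [-3.117, 0.39, -0.002]
force: [0.9, 0.7, -2.5]
width: 0.302
gripper_force: 19.9
```

>>> drive_tool([
  [1,0,0,-1,0],
  [1,0,0,-1,0],
  [1,0,0,-1,0],
  [1,0,0,-1,0],
  [1,0,0,-1,0],
  [1,0,0,0,0],
])

```text
clock: 15.52
position: [0.4975, 0.0607, 0.0199]
ee_rot: [3.117, -0.391, 0.0]
force: [-1.7, -0.1, 4.1]
width: 0.303
gripper_force: 20.0
```

>>> drive_tool([
  [0.66,0,0,0,0],
  [0.6,0,0,0,0],
  [0.55,0,0,0,0],
  [0.55,0,0,0,0],
  [0.55,0,0,0,0],
  [0.55,0,0,8,0],
  [0.55,0,0,20,0],
  [0.55,0,0,30,0],
  [0.55,0,0,35,0],
  [0.55,0,0,35,0],
  [0.55,0,0,35,0],
  [0.55,0,0,35,0],
  [0.55,0,0,35,0],
  [0.55,0,0,20,0],
  [0.55,0,0,0,0],
])

```text
clock: 16.77
position: [0.4995, 0.0617, 0.2781]
ee_rot: [-3.115, 0.39, -0.012]
force: [0.5, -0.6, -0.6]
width: 0.45
gripper_force: 0.0
```

```bash
python3 - <<'E'
from h import *
w=get_image("wrist"); sc=get_image("scene")
save(dict(image=np.hstack([cv2.resize(w["image"],(448,336)),cv2.resize(sc["image"][100:260,130:270],(294,336))])),"w4.png")
E
```

```text
(no output)
```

View pics/w4.png

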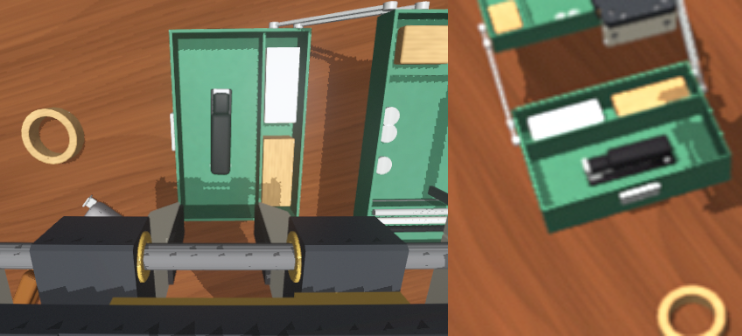

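>>> drive_tool([
  [0.5,-3,-18,0,0],
  [0.5,-5,-28,0,0],
  [0.5,-6,-32,0,0.005],
  [0.5,-6,-32,0,0],
  [0.5,-6,-32,0,0],
  [0.5,-6,-32,0,0],
  [0.5,-6,-30,0,0],
  [0.5,-5,-22,0,0],
  [0.5,-2,-12,0,0],
  [0.5,0,0,0,0],
  [0.5,0,0,0,0],
])

```text
clock: 17.78
position: [0.4517, -0.1771, 0.2715]
ee_rot: [-3.117, 0.385, 0.003]
force: [0.4, 0.4, 0.5]
width: 0.5
gripper_force: 0.0
```

>>> drive_tool([
  [0.5,3,-1,-15,0],
  [0.5,0,0,-22,0],
  [0.5,0,0,-25,0],
  [0.5,0,0,-22,0],
  [0.5,0,0,-16,0],
  [0.5,0,0,-9,0],
  [0.5,0,0,-2,0],
  [0.5,0,0,0,0],
])

```text
clock: 18.45
position: [0.4555, -0.1773, 0.1614]
ee_rot: [-3.118, 0.381, 0.002]
force: [-0.8, -0.2, 0.1]
width: 0.5
gripper_force: 0.0
```

>>> drive_tool([
  [0.7,0,0,-1,0],
  [0.8,0,0,0,0],
  [1,0,0,0,0],
  [1,0,0,0,0],
  [1,0,0,0,0],
  [1,0,0,0,0],
  [1,0,0,0,0],
  [1,0,0,0,0],
], grip_force=40)

```text
clock: 19.12
position: [0.4556, -0.1783, 0.1609]
ee_rot: [3.118, -0.383, 0.001]
force: [-0.1, 0.3, 4.0]
width: 0.15
gripper_force: 40.0
```

```bash
python3 -c "
from arc import *
D=rows(2.094,0,48); print([[1,*map(float,r),0] for r in D]); print(D.sum(0))"
```

```text
[[1, 0.1, 0.2, 0.2, 0], [1, 0.1, 0.6, 0.6, 0], [1, 0.3, 1.0, 1.0, 0], [1, 0.3, 1.5, 1.4, 0], [1, 0.5, 1.8, 1.7, 0], [1, 0.5, 2.3, 2.1, 0], [1, 0.7, 2.8, 2.3, 0], [1, 0.8, 3.2, 2.6, 0], [1, 0.9, 3.7, 2.8, 0], [1, 1.1, 4.2, 2.8, 0], [1, 1.2, 4.7, 3.0, 0], [1, 1.2, 5.1, 2.9, 0], [1, 1.5, 5.7, 2.9, 0], [1, 1.5, 6.2, 2.6, 0], [1, 1.6, 6.6, 2.5, 0], [1, 1.8, 7.0, 2.2, 0], [1, 1.8, 7.4, 1.8, 0], [1, 2.0, 7.8, 1.4, 0], [1, 2.0, 8.0, 0.8, 0], [1, 2.0, 8.3, 0.4, 0], [1, 2.1, 8.4, -0.2, 0], [1, 2.1, 8.5, -0.8, 0], [1, 2.1, 8.5, -1.4, 0], [1, 2.1, 8.4, -2.0, 0], [1, 2.1, 8.2, -2.6, 0], [1, 2.0, 8.1, -3.2, 0], [1, 1.9, 7.7, -3.7, 0], [1, 1.9, 7.4, -4.1, 0], [1, 1.7, 7.0, -4.6, 0], [1, 1.6, 6.5, -4.9, 0], [1, 1.5, 6.1, -5.2, 0], [1, 1.4, 5.5, -5.4, 0], [1, 1.3, 5.0, -5.5, 0], [1, 1.1, 4.6, -5.5, 0], [1, 1.0, 4.0, -5.5, 0], [1, 0.9, 3.5, -5.4, 0], [1, 0.7, 3.1, -5.2, 0], [1, 0.7, 2.6, -5.0, 0], [1, 0.5, 2.2, -4.6, 0], [1, 0.5, 1.9, -4.3, 0], [1, 0.4, 1.5, -3.9, 0], [1, 0.3, 1.3, -3.5, 0], [1, 0.2, 0.9, -2.9, 0], [1, 0.2, 0.8, -2.5, 0], [1, 0.2, 0.6, -1.9, 0], [1, 0.1, 0.4, -1.4, 0], [1, 0.0, 0.2, -0.9, 0], [1, 0.0, 0.1, -0.3, 0]]
[ 52.5 211.1 -58.4]
```

>>> drive_tool([
  [1,0.1,0.2,0.2,0],
  [1,0.1,0.6,0.6,0],
  [1,0.3,1.0,1.0,0],
  [1,0.3,1.5,1.4,0],
  [1,0.5,1.8,1.7,0],
  [1,0.5,2.3,2.1,0],
  [1,0.7,2.8,2.3,0],
  [1,0.8,3.2,2.6,0],
  [1,0.9,3.7,2.8,0],
  [1,1.1,4.2,2.8,0],
  [1,1.2,4.7,3.0,0],
  [1,1.2,5.1,2.9,0],
  [1,1.5,5.7,2.9,0],
  [1,1.5,6.2,2.6,0],
  [1,1.6,6.6,2.5,0],
  [1,1.8,7.0,2.2,0],
  [1,1.8,7.4,1.8,0],
  [1,2.0,7.8,1.4,0],
])

```text
clock: 20.62
position: [0.4734, -0.1051, 0.198]
ee_rot: [-3.118, 0.382, 0.0]
force: [-2.1, -1.2, 5.0]
width: 0.148
gripper_force: 40.0
```

>>> drive_tool([
  [1,2.0,8.0,0.8,0],
  [1,2.0,8.3,0.4,0],
  [1,2.1,8.4,-0.2,0],
  [1,2.1,8.5,-0.8,0],
  [1,2.1,8.5,-1.4,0],
  [1,2.1,8.4,-2.0,0],
  [1,2.1,8.2,-2.6,0],
  [1,2.0,8.1,-3.2,0],
  [1,1.9,7.7,-3.7,0],
  [1,1.9,7.4,-4.1,0],
  [1,1.7,7.0,-4.6,0],
  [1,1.6,6.5,-4.9,0],
  [1,1.5,6.1,-5.2,0],
  [1,1.4,5.5,-5.4,0],
  [1,1.3,5.0,-5.5,0],
  [1,1.1,4.6,-5.5,0],
])

```text
clock: 21.95
position: [0.5015, 0.0112, 0.1484]
ee_rot: [-3.118, 0.381, 0.003]
force: [-2.2, 4.3, -2.3]
width: 0.153
gripper_force: 40.0
```

>>> drive_tool([
  [1,1.0,4.0,-5.5,0],
  [1,0.9,3.5,-5.4,0],
  [1,0.7,3.1,-5.2,0],
  [1,0.7,2.6,-5.0,0],
  [1,0.5,2.2,-4.6,0],
  [1,0.5,1.9,-4.3,0],
  [1,0.4,1.5,-3.9,0],
  [1,0.3,1.3,-3.5,0],
  [1,0.2,0.9,-2.9,0],
  [1,0.2,0.8,-2.5,0],
  [1,0.2,0.6,-1.9,0],
  [1,0.1,0.4,-1.4,0],
  [1,0.0,0.2,-0.9,0],
  [1,0.0,0.1,-0.3,0],
  [1,0,0,0,0],
])

```text
clock: 23.2
position: [0.5069, 0.0331, 0.1024]
ee_rot: [3.117, -0.382, -0.003]
force: [-10.2, 1.4, 14.2]
width: 0.152
gripper_force: 40.0
```

>>> drive_tool([
  [1,0,0,0.3,0],
  [0.8,0,0,0,0],
  [0.7,0,0,0,0],
  [0.6,0,0,0,0],
  [0.5,0,0,0,0],
  [0.5,0,0,0,0],
  [0.5,0,0,10,0],
  [0.5,0,0,25,0],
  [0.5,0,0,35,0],
  [0.5,0,0,35,0],
  [0.5,0,0,30,0],
  [0.5,0,0,10,0],
  [0.5,0,0,0,0],
])

```text
clock: 24.28
position: [0.5097, 0.0332, 0.2512]
ee_rot: [-3.117, 0.383, -0.009]
force: [-0.1, -0.4, -1.2]
width: 0.501
gripper_force: 0.0
```

```bash
python3 - <<'E'
from h import *
w=get_image("wrist"); sc=get_image("scene"); print(observe()["force"])
save(dict(image=np.hstack([cv2.resize(w["image"],(400,300)),cv2.resize(sc["image"],(400,300))])),"w5.png")
E
```

```text
[-0.15017202 -0.22539942 -0.02912022]
```

View pics/w5.png

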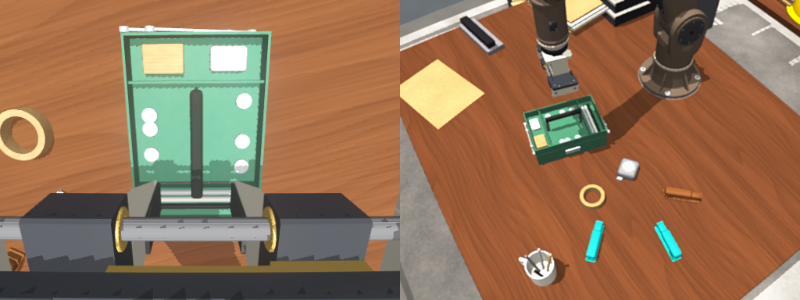

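The tray is back fully down on the box, and the tape roll and tape measure are where they were. The gripper is clear of everything.

```bash
python3 -c "
from cell import arm; print(arm.sign_off())"
```

```text
the job is handed in; nothing more can be done
None
```

The black stapler stands upright, lengthwise, in the box's wide bay, with the tray swung back fully shut over it and the job handed in at about 24 s.

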